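# Set and lock the air regulator for the brad nailer

## Robot

A 7-joint arm with a two-finger parallel gripper is mounted at the origin on the work surface. World frame = base frame: x ahead of the robot, y to its left, z up, the work surface at z = 0. Lengths are in m, angles in rad, forces in N, time in s.
With the tool pointing down it reaches from about 0.35 to 0.9 m from the base axis. Payload 7.2 kg.
Tool frame: the origin (TCP) lies midway between the tips of the shut fingers; the grasp point (between the pads) lies 19 mm behind it; z points along the fingers, y is the line along which they close (so a half turn about z gives the same grasp; the last joint's range is limited). The gripper opens to 88 mm and grips with 3 to 60 N. Pads are 20 mm wide; open, the fingers measure 115 mm over their backs; the gripper's body (75 mm by 178 mm) begins 61 mm behind the grasp point.
Start: joints at [1.137, 0.411, -0.013, 1.596, 0.006, 1.134, -0.082], TCP at [0.224, -0.584, 0.223] pointing down, gripper open.
Joint ranges: [-2.95, 2.95], [-0.29, 1.99], [-1.47, 1.44], [0.14, 2.54], [-1.03, 4.17], [0.13, 1.85], [-2.86, 2.86]. Speed limits (rad/s): [2.39, 2.39, 3.01, 3.01, 3.14, 3.14, 3.14].

## Interface

Orientations are given as a unit quaternion [x, y, z, w].
In Python, from plant import monitor, vision, ctrl gives the robot as it stands.
- The arm moves only by the shell command python3 -m crank 'ROWS' [FORCE]. ROWS is JSON, a list of rows, each an object of numbers: "dx", "dy", "dz": the shift along the tool's x, y, z in m; "rx", "ry", "rz": the turn, a rotation vector about the tool's x, y, z in rad; "gripper": the closure, from -1 (fully open) to 1 (shut), so that 0 is half open. A call has 1 to 5 rows; each row is the pose to reach, as a shift and turn from the pose commanded when the call began, along the tool's axes at that moment; what a row does not reach only later rows make up. A row lasts 1/10 s, in which the tool goes at most 50 mm and 8.59 degrees, less where a joint would pass 70% of its speed; a pose out of reach is approached as far as the arm can. A call with a gripper value outside its range is refused whole. The fingers move at their own pace and stop on an object; FORCE is the grip in N (left out, the last holds). Time passes only in rows, so rows that repeat a pose let the fingers close. It gives the time, the measured TCP pose, the force, the opening and the grip force at its end, in the units of the state.
- monitor.sense(): the state, without advancing time (a new reading comes with each control period).
- vision.read_camera(name): name is "side" or "top" or "wrist"; returns a dict with "frame" (480x640x3 uint8, blue, green, red), "vfov" (degrees; the focal length in pixels is half the picture's height over the tangent of half this angle, whatever the lens; pixels are square), "cx", "cy" (the principal point, pixels), "k1" (the pictures are not rectified: a ray, as slopes to the right and down, at radius r is drawn at 1 + k1 r^2 times it, then the intrinsics apply), "xyz" and "attitude" of the camera in the world. Camera axes: x right, y up, looking along -z (the intrinsics and any distortion apply to the point x, -y, -z); pixel columns grow to the right and rows downward; lengths in m; the calibration is good to about 2 mm. A picture is of the moment at which its call begins. There is no depth.
- ctrl.job_done(): hands the job in; it is judged then, once.
The state is a dict: "t": time; "joint_pos": joint angles; "qd": joint speeds; "effort": joint torques, N m; "tcp_pos": TCP position; "tcp_rot": TCP orientation; "contact_force": force on the tool from outside, world axes, zero at the start; "moment": the same for the moment, N m; "opening": opening from 0.0 (shut) to 1.0 (fully open); "gripper_force": force on a finger pad.
Only numpy, scipy, OpenCV 4.12 (cv2) and the standard library are available. Lean on these libraries where they do the work, as an engineer would, in place of code of your own. Each camera call takes 0.05 s, during which the arm holds its last target. There are 200 camera calls.

## Task

Turn the small knob on top of the air regulator to bring the gauge needle onto the set hand, then let go of the knob. The lock ring below it has been backed off: now turn the ring alone clockwise until you feel it bite and it is snug, but not so hard that it drags the knob round and takes the needle off the set hand. Leave the other things on the bench where they are.

Things in the scene. Friction and masses are not known exactly. Their poses are not given: they have to be found in the camera images.
- knob_grip (a point): The adjusting knob: round, black, fluted, 33 mm across, 24 mm tall; this point is its centre, 217 mm above the bench. It turns on an upright axis without rising; clockwise from above raises the pressure. It stays where it is left and needs about 0.55 N m to turn. It carries the loose lock ring round with it, which does no harm.
- ring_grip (a point): The lock ring: round, knurled, bare aluminium, 56 mm across, 14 mm thick; this point is its centre, 23 mm below knob_grip on the same axis (4 mm of stem shows between ring and knob). Nothing else within 80 mm of the axis reaches as high as its underside. Threaded on the knob's stem, backed off 0.25 to 1.4 rad: how far differs and cannot be seen. Clockwise from above tightens.
- needle (a joint): Gauge needle angle (rad): 0 at the low end of the scale, grows clockwise seen facing the dial; it turns through the same angle as the knob does clockwise (1 rad of knob is 1 rad of needle).
- set_hand (a joint): Angle of the adjustable set hand on the same scale (rad), the pressure wanted. It is ahead of the needle at the start. Nothing should touch it.
- needle_tip (a point): Tip of the thin black needle (30 mm from the dial's centre).
- set_hand_tip (a point): Tip of the set hand, a grey hand with a diamond-shaped head, 30 mm from the dial's centre, in front of the needle.
- gauge: The 80 mm pressure gauge, fragile; origin at the middle of its dial, 76 mm from the knob's axis on the side away from the robot and 132 mm above the bench; z points out of the face (45 degrees upwards), x down the dial. The scale runs 270 degrees, from lower left to lower right.
- regulator: The whole air unit on its bench bracket, fixed to the bench: base plate 130 x 110 mm, body, filter bowl and inlet pipe. Origin under the base plate on the axis of knob and ring; x points to the gauge.
- nailer: Brad nailer lying on its side, about 150 x 210 x 52 mm. Bystander; origin at its underside.
- hammer: Claw hammer lying on the bench. Bystander.
- shaker: Black drinks shaker, 80 mm across, 170 mm tall. Bystander; origin under its base.
- birdhouse_front: Pointed pine panel of a birdhouse, 18 mm thick, lying flat. Bystander.
- washer_edge (a point): A point on the rim of the 40 mm spring washer hidden under the ring. While the ring is loose its x axis lies along knob_grip's; bite winds it round. Turning the loose ring takes a steady 0.1 N m; at the bite the torque steps to 0.16 N m, then climbs 6 N m per rad. All of it passes into the knob's stem: above 0.5 N m the knob is dragged round. 0.3 to 0.4 N m is properly snug; it then stays tight.
Mind the look-alikes: they are no part of the job. There is more than one size of the regulator; the job needs the larger.

How it is judged:
By the outcome, as a careful person would: the job done as asked, in the order asked, and still so for the second after the job is handed in, with the robot touching nothing.
It also fails if it takes over 67 s, if anything falls off the work surface, if the arm or the gripper's body presses on something with over 40 N, if the wrist force passes 120 N, or if a joint passes its speed limit or range.

## Working session

There is one attempt and no reset: what is moved stays moved. The work goes in short steps, Python scripts to look and compute and a shell command to move; the robot and the scene stay as the last step left them, time stands still between calls to the robot, and variables do not carry over. Pictures are saved under pics/ and viewed, at most 10 in all, crops included, and the job is handed in when it is done.

```bash
ls; mkdir -p pics; python3 - <<'E'
from plant import monitor, vision, ctrl
import cv2, numpy as np
for n in ["side","top","wrist"]:
    c=vision.read_camera(n); cv2.imwrite(f"pics/{n}0.png",c["frame"])
    print(n,{k:v for k,v in c.items() if k!="frame"})
s=monitor.sense(); print(s)
E
```

```text
pics
side {'vfov': 53.137580796856184, 'cx': 323.160023088431, 'cy': 233.83087291333177, 'k1': 0.020543601593577644, 'xyz': array([0.12600703, 0.83754858, 0.80704997]), 'attitude': array([-0.11357144,  0.43512945,  0.8687317 , -0.20753103])}
top {'vfov': 52.210151629999146, 'cx': 315.16652437920413, 'cy': 244.09149337599945, 'k1': -0.12464985407776362, 'xyz': array([0.34084135, 0.09091959, 1.31542743]), 'attitude': array([-0.05070256,  0.0531397 ,  0.70564561, -0.70474797])}
wrist {'vfov': 60.601741978484895, 'cx': 313.48030327680124, 'cy': 232.9804260301262, 'k1': -0.08951550947863902, 'xyz': array([ 0.28755548, -0.55763786,  0.38423624]), 'attitude': array([-0.10616066,  0.07361429, -0.56259042,  0.81657998])}
{'t': 0.15, 'joint_pos': array([ 1.13679106,  0.41171997, -0.01268926,  1.59682719,  0.00558731,
        1.134302  , -0.08219495]), 'qd': array([ 0.00061481, -0.00042384, -0.00026674, -0.00423428,  0.00085438,
        0.00233861, -0.00042847]), 'effort': array([ 1.71301348e-03, -5.88330960e+01,  6.42526802e-01, -2.91291189e+01,
       -5.37191634e-02,  1.58312637e-02,  1.12415128e-04]), 'tcp_pos': array([ 0.22338786, -0.58330774,  0.22201008]), 'tcp_rot': array([ 9.83319494e-01,  1.81885676e-01, -1.51549973e-04, -5.91427850e-04]), 'contact_force': array([-0.48791845, -1.14203319, -0.04882503]), 'moment': array([-0.02384767, -0.03631471,  0.07778746]), 'gripper_force': 0.0, 'opening': 0.9990601330468105}
```

View pics/top0.png

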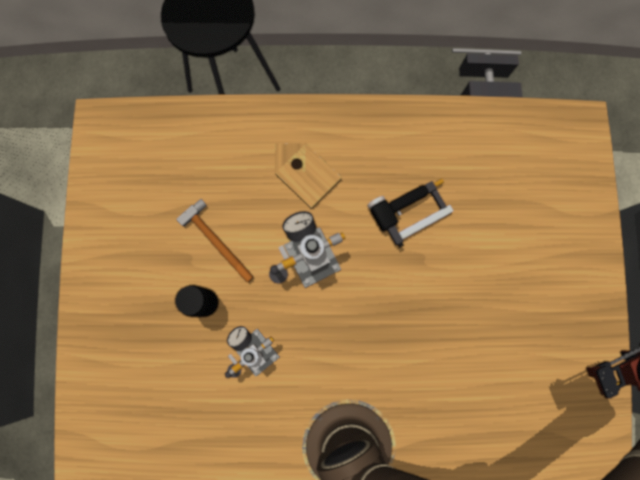

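View pics/side0.png

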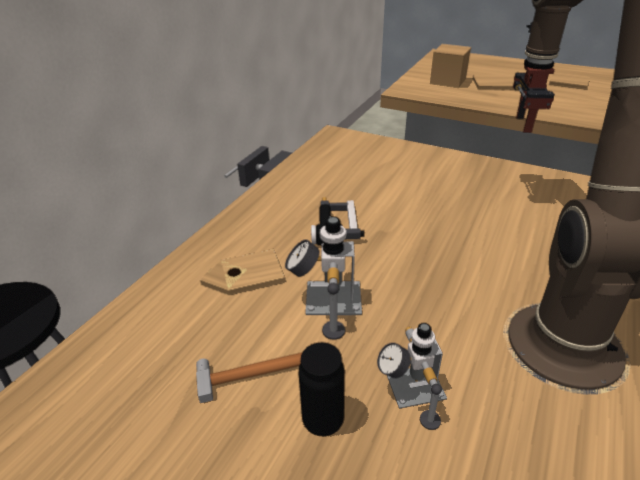

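Two regulators: the one at top (312,246) / side (333,225) and the one at top (250,357) / side (424,332). The first is clearly larger, so it fits the job. I'll confirm that with a crop and triangulate its knob.

```bash
cat > h.py <<'E'
import numpy as np, cv2
from scipy.spatial.transform import Rotation as R
from plant import monitor, vision, ctrl
def K(c):
    f=240/np.tan(np.radians(c["vfov"]/2)); return np.array([[f,0,c["cx"]],[0,f,c["cy"]],[0,0,1]]), np.array([c["k1"],0,0,0.])
def ray(c,uv):
    k,d=K(c); p=cv2.undistortPoints(np.array([[uv]],float),k,d)[0,0]
    v=R.from_quat(c["attitude"]).apply([p[0],-p[1],-1]); return c["xyz"],v/np.linalg.norm(v)
def onz(c,uv,z):
    o,v=ray(c,uv); return o+v*(z-o[2])/v[2]
def onplane(c,uv,p,n):
    o,v=ray(c,uv); return o+v*np.dot(p-o,n)/np.dot(v,n)
def proj(c,P):
    k,d=K(c); q=R.from_quat(c["attitude"]).inv().apply(np.atleast_2d(P)-c["xyz"])*[1,-1,-1]
    return cv2.projectPoints(q,np.zeros(3),np.zeros(3),k,d)[0][:,0]
def tri(a,b):
    (o,v),(p,w)=a,b; s=np.linalg.lstsq(np.c_[v,-w],p-o,rcond=None)[0]; A=o+v*s[0];B=p+w*s[1]
    return (A+B)/2,np.linalg.norm(A-B)
E
python3 - <<'E'
from h import *
t=vision.read_camera("top"); s=vision.read_camera("side")
a=cv2.resize(t["frame"][195:295,260:360],(400,400),interpolation=cv2.INTER_CUBIC)
b=cv2.resize(s["frame"][205:305,280:380],(400,400),interpolation=cv2.INTER_CUBIC)
cv2.imwrite("pics/crop1.png",np.hstack([a,b]))
for A,B in [((312,245),(333,224)),((250,357),(424,332))]:
    print(tri(ray(t,A),ray(s,B)), onz(t,A,.217))
E
```

```text
(array([0.5001205 , 0.09363675, 0.21576961]), np.float64(0.0030748755168982077)) [0.50139335 0.0941792  0.217     ]
(array([0.24536245, 0.23968567, 0.15137599]), np.float64(0.0012222472505404353)) [0.25130585 0.23143643 0.217     ]
```

View pics/crop1.png

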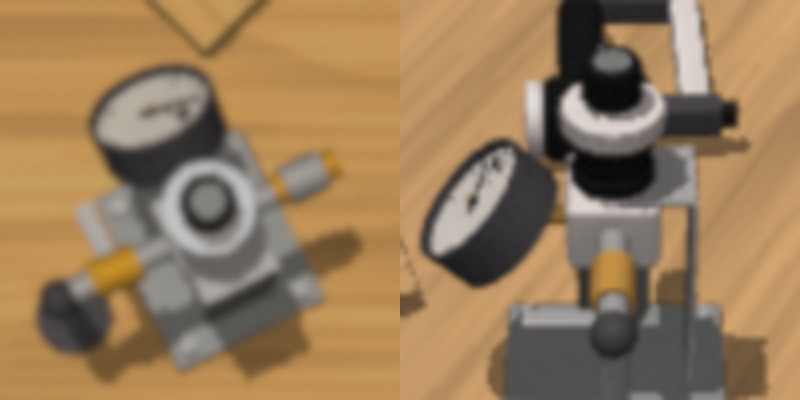

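The crop shows the larger unit: knob at top pixel (312.5,245), dial centre at about (299,222), and triangulated knob height 0.216 m against the stated 0.217 m. Next I'll work out the approach.

```bash
cat >> h.py <<'E'
def down(az):  # tool down, tool x at azimuth az
    return R.from_matrix(np.array([[np.cos(az),np.sin(az),0],[np.sin(az),-np.cos(az),0],[0,0,-1]]).T.T)
def delta(P,az=None,rot=None):
    s=monitor.sense(); T=R.from_quat(s["tcp_rot"]); g=rot if rot is not None else down(az)
    d=T.inv().apply(np.array(P)-s["tcp_pos"]); r=(T.inv()*g).as_rotvec()
    print("d",d.round(4),"r",r.round(4),"j",s["joint_pos"].round(2),"tcp",s["tcp_pos"].round(4),"t",round(s["t"],2))
E
python3 - <<'E'
from h import *
t=vision.read_camera("top"); 
k=onz(t,(312.5,245.3),.229); g=onz(t,(298.7,222.5),.132); d=g-k; az=np.arctan2(d[1],d[0])
print(k,g,np.linalg.norm(d[:2]),az)
delta([k[0],k[1],.33],az)
E
```

```text
[0.49895862 0.09302325 0.229     ] [0.56977133 0.12710994 0.132     ] 0.07858970682071845 0.44862798703704687
d [ 0.4992 -0.5333 -0.1074] r [-0.0005  0.     -0.0829] j [ 1.14  0.41 -0.01  1.6   0.01  1.13 -0.08] tcp [ 0.2235 -0.5835  0.2224] t 0.3
```

```bash
python3 -m crank '[{"dx":0.05,"dy":-0.05,"dz":-0.107},{"dx":0.05,"dy":-0.05,"dz":-0.107},{"dx":0.15,"dy":-0.16,"dz":-0.107,"rz":-0.083},{"dx":0.15,"dy":-0.16,"dz":-0.107,"rz":-0.083},{"dx":0.15,"dy":-0.16,"dz":-0.107,"rz":-0.083}]' && python3 -c "
from h import *
delta([.499,.093,.33],.449)"
```

```text
schema error: expected keys dx, dy, dz, rx, ry, rz, gripper
```

```bash
python3 -m crank '[{"dx":0.05,"dy":-0.05,"dz":-0.107,"rx":0,"ry":0,"rz":0,"gripper":-1},{"dx":0.05,"dy":-0.05,"dz":-0.107,"rx":0,"ry":0,"rz":0,"gripper":-1},{"dx":0.2,"dy":-0.21,"dz":-0.107,"rx":0,"ry":0,"rz":-0.083,"gripper":-1},{"dx":0.2,"dy":-0.21,"dz":-0.107,"rx":0,"ry":0,"rz":-0.083,"gripper":-1},{"dx":0.2,"dy":-0.21,"dz":-0.107,"rx":0,"ry":0,"rz":-0.083,"gripper":-1}]' && python3 -c "
from h import *
delta([.499,.093,.33],.449)"
```

```text
t: 0.8
tcp_pos: [0.3031, -0.3935, 0.3216]
tcp_rot: [0.975, 0.222, 0.0, 0.0]
contact_force: [1.2, 0.6, -0.0]
opening: 1.001
gripper_force: 0.0
d [ 0.3875 -0.3534 -0.0087] r [ 0.0009 -0.0001 -0.0004] j [ 0.93  0.12 -0.13  1.75  0.02  1.27 -0.32] tcp [ 0.3031 -0.3935  0.3216] t 0.8
```

```bash
python3 -m crank '[{"dx":0.24,"dy":-0.22,"dz":-0.009,"rx":0,"ry":0,"rz":0,"gripper":-1},{"dx":0.24,"dy":-0.22,"dz":-0.009,"rx":0,"ry":0,"rz":0,"gripper":-1},{"dx":0.24,"dy":-0.22,"dz":-0.009,"rx":0,"ry":0,"rz":0,"gripper":-1},{"dx":0.24,"dy":-0.22,"dz":-0.009,"rx":0,"ry":0,"rz":0,"gripper":-1},{"dx":0.24,"dy":-0.22,"dz":-0.009,"rx":0,"ry":0,"rz":0,"gripper":-1}]' >/dev/null; python3 -m crank '[{"dx":0.224,"dy":-0.204,"dz":-0.0,"rx":0,"ry":0,"rz":0,"gripper":-1},{"dx":0.224,"dy":-0.204,"dz":-0.0,"rx":0,"ry":0,"rz":0,"gripper":-1},{"dx":0.224,"dy":-0.204,"dz":-0.0,"rx":0,"ry":0,"rz":0,"gripper":-1},{"dx":0.224,"dy":-0.204,"dz":-0.0,"rx":0,"ry":0,"rz":0,"gripper":-1},{"dx":0.224,"dy":-0.204,"dz":-0.0,"rx":0,"ry":0,"rz":0,"gripper":-1}]' ; python3 -c "
from h import *
delta([.499,.093,.33],.449)"
```

```text
t: 1.8
tcp_pos: [0.4893, 0.0705, 0.3283]
tcp_rot: [0.975, 0.222, 0.0, 0.0]
contact_force: [1.0, -0.9, 1.4]
opening: 1.001
gripper_force: 0.0
d [ 0.0185 -0.0161 -0.0017] r [ 0.0007 -0.0007 -0.0009] j [ 0.32  0.16 -0.63  1.72  0.1   1.3  -1.46] tcp [0.4893 0.0705 0.3283] t 1.8
```

```bash
python3 -m crank '[{"dx":0.018,"dy":-0.016,"dz":0,"rx":0,"ry":0,"rz":0,"gripper":-1},{"dx":0.018,"dy":-0.016,"dz":0,"rx":0,"ry":0,"rz":0,"gripper":-1},{"dx":0.018,"dy":-0.016,"dz":0,"rx":0,"ry":0,"rz":0,"gripper":-1}]' ; python3 - <<'E'
from h import *
c=vision.read_camera("wrist"); cv2.imwrite("pics/w1.png",c["frame"]); print(c["xyz"],R.from_quat(c["attitude"]).apply([0,0,-1]))
delta([.499,.093,.33],.449)
print(proj(c,[[.499,.093,.229],[.499,.093,.2]]))
E
```

```text
t: 2.1
tcp_pos: [0.4979, 0.0907, 0.3277]
tcp_rot: [0.975, 0.223, -0.0, 0.0]
contact_force: [0.1, -0.5, 0.2]
opening: 1.001
gripper_force: 0.0
[0.55984666 0.12199898 0.48990254] [-0.23138187 -0.11189229 -0.96640703]
d [ 0.0024 -0.0024 -0.0023] r [ 0.0004  0.0009 -0.001 ] j [ 0.28  0.19 -0.64  1.69  0.12  1.3  -1.51] tcp [0.4979 0.0898 0.3277] t 2.15
[[312.88939234 230.05874129]
 [312.91978202 220.0452563 ]]
```

View pics/w1.png

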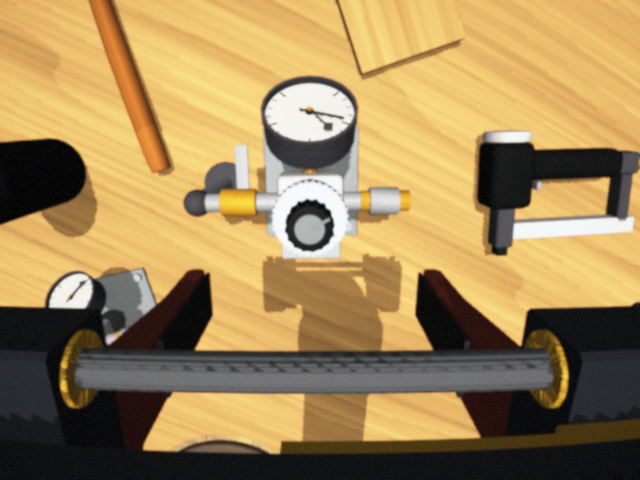

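The wrist view shows the dial centred at (309,110), the needle tip at about (343,118), the set hand's diamond at (328,126) clockwise of the needle, and the knob at (310,227) inside the white ring. I'll refine the knob position and go down, then look closer at the dial.

```bash
python3 - <<'E'
from h import *
c=vision.read_camera("wrist"); g=cv2.cvtColor(c["frame"],cv2.COLOR_BGR2GRAY)
m=np.zeros_like(g); m[195:255,280:340]=(g[195:255,280:340]<70)*255
n,l,st,ce=cv2.connectedComponentsWithStats(m); i=1+np.argmax(st[1:,4]); print(st[i],ce[i])
x,y,w,h=st[i][:4]; 
# hull centre of the black top
cn=max(cv2.findContours(m,0,2)[0],key=cv2.contourArea); (u,v),r=cv2.minEnclosingCircle(cn); print(u,v,r)
k=onz(c,(u,v),.224); print(k)
w=np.zeros_like(g); w[170:275,255:365]=(g[170:275,255:365]>190)*255
s=monitor.sense(); print(s["tcp_pos"],s["tcp_rot"]); delta([k[0],k[1],.206],.449)
E
```

```text
[285 199  47  51 972] [307.52674897 221.47016461]
307.9092102050781 224.01089477539062 25.179622650146484
[0.50013804 0.09623882 0.224     ]
[0.49794813 0.08937132 0.32786866] [ 9.75138893e-01  2.21594036e-01 -2.38074461e-04  4.07251892e-04]
d [ 0.005  -0.0053  0.1219] r [ 0.0007  0.0006 -0.0021] j [ 0.28  0.19 -0.64  1.69  0.12  1.3  -1.51] tcp [0.4979 0.0894 0.3279] t 2.2
```

```bash
python3 -m crank '[{"dx":0.004,"dy":-0.005,"dz":0.04,"rx":0,"ry":0,"rz":0,"gripper":-1},{"dx":0.004,"dy":-0.005,"dz":0.08,"rx":0,"ry":0,"rz":0,"gripper":-1},{"dx":0.004,"dy":-0.005,"dz":0.09,"rx":0,"ry":0,"rz":0,"gripper":-1},{"dx":0.004,"dy":-0.005,"dz":0.09,"rx":0,"ry":0,"rz":0,"gripper":-1},{"dx":0.004,"dy":-0.005,"dz":0.09,"rx":0,"ry":0,"rz":0,"gripper":-1}]' ; python3 - <<'E'
from h import *
c=vision.read_camera("wrist"); cv2.imwrite("pics/w2.png",c["frame"]); print(c["xyz"])
a=c["frame"][0:300,190:430]
cv2.imwrite("pics/w2c.png",cv2.resize(a,(480,600),interpolation=cv2.INTER_CUBIC))
delta([.5,.0955,.206],.449); print(monitor.sense()["moment"],proj(c,[[.5,.0955,.229]]))
E
```

```text
t: 2.7
tcp_pos: [0.5004, 0.0968, 0.2396]
tcp_rot: [0.975, 0.222, 0.001, 0.0]
contact_force: [-0.8, 0.3, 0.5]
opening: 0.999
gripper_force: 0.0
[0.56195588 0.12780977 0.40204996]
d [-0.0013  0.001   0.0339] r [ 0.001  -0.0026 -0.0011] j [ 0.25  0.26 -0.64  1.82  0.17  1.12 -1.57] tcp [0.5007 0.097  0.2399] t 2.75
[ 0.00821964 -0.00688798  0.00382337] [[318.3252546  285.02159867]]
```

View pics/w2c.png

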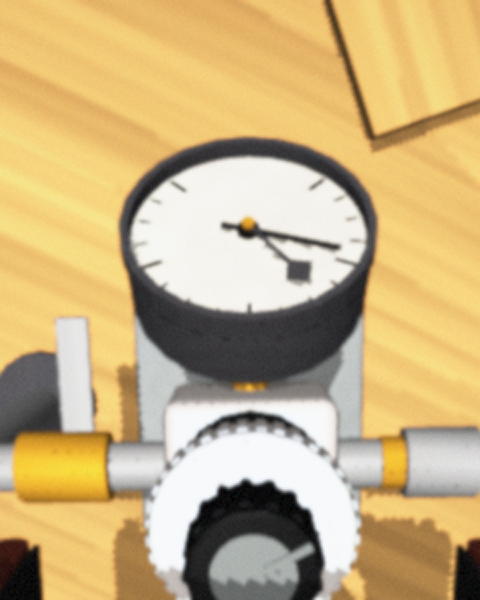

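Close-up crop: hub at (248,227), needle tip at (338,246), diamond at (299,270), knob cap centre at (253,562). The knob is within 1 mm of the tool axis. I'll go down and close on the knob.

```bash
python3 -m crank '[{"dx":0,"dy":0,"dz":0.034,"rx":0,"ry":0,"rz":0,"gripper":-1},{"dx":0,"dy":0,"dz":0.034,"rx":0,"ry":0,"rz":0,"gripper":-1},{"dx":0,"dy":0,"dz":0.034,"rx":0,"ry":0,"rz":0,"gripper":0.2},{"dx":0,"dy":0,"dz":0.034,"rx":0,"ry":0,"rz":0,"gripper":0.2},{"dx":0,"dy":0,"dz":0.034,"rx":0,"ry":0,"rz":0,"gripper":0.2}]' 10; python3 -m crank '[{"dx":0,"dy":0,"dz":0,"rx":0,"ry":0,"rz":0,"gripper":1},{"dx":0,"dy":0,"dz":0,"rx":0,"ry":0,"rz":0,"gripper":1},{"dx":0,"dy":0,"dz":0,"rx":0,"ry":0,"rz":0,"gripper":1},{"dx":0,"dy":0,"dz":0,"rx":0,"ry":0,"rz":0,"gripper":1},{"dx":0,"dy":0,"dz":0,"rx":0,"ry":0,"rz":0,"gripper":1}]' 10; cat >> h.py <<'E'
KN=np.array([.501,.097]); AZ=.449
def dial(c,name=None,S=8):
    d=np.array([np.cos(AZ),np.sin(AZ),0]); n=(d+[0,0,1])/2**.5; x=(d-[0,0,1])/2**.5; y=np.cross(n,x)  # x down the dial, y right for a viewer
    p=np.r_[KN,.132]+.076*d
    h=.036; q=np.array([p+x*a+y*b for a,b in [(-h,-h),(-h,h),(h,h),(h,-h)]])
    W=int(2*h*1000*S); H=cv2.getPerspectiveTransform(proj(c,q).astype(np.float32),np.float32([[0,0],[W,0],[W,W],[0,W]]))
    im=cv2.warpPerspective(c["frame"],H,(W,W),flags=cv2.INTER_CUBIC)
    if name: cv2.imwrite(name,im)
    return im
E
python3 - <<'E'
from h import *
c=vision.read_camera("wrist"); dial(c,"pics/d3.png"); cv2.imwrite("pics/w3.png",c["frame"])
delta([.5012,.097,.206],.449); s=monitor.sense(); print(s["contact_force"],s["moment"],s["opening"]*88)
E
```

```text
t: 3.25
tcp_pos: [0.5003, 0.0974, 0.2054]
tcp_rot: [0.975, 0.222, 0.001, 0.0]
contact_force: [0.5, 0.6, -0.5]
opening: 0.767
gripper_force: 0.0
t: 3.75
tcp_pos: [0.5004, 0.0955, 0.204]
tcp_rot: [0.975, 0.222, 0.0, 0.001]
contact_force: [2.2, -4.6, -0.4]
opening: 0.371
gripper_force: 10.0
d [ 0.0014 -0.001  -0.002 ] r [ 0.0022 -0.0002 -0.0015] j [ 0.24  0.3  -0.63  1.86  0.2   1.04 -1.6 ] tcp [0.5004 0.0955 0.204 ] t 3.8
[ 2.81886779 -4.5505627   0.37320735] [-1.03004341 -0.5288351   0.07134308] 32.738444462708095
```

View pics/d3.png

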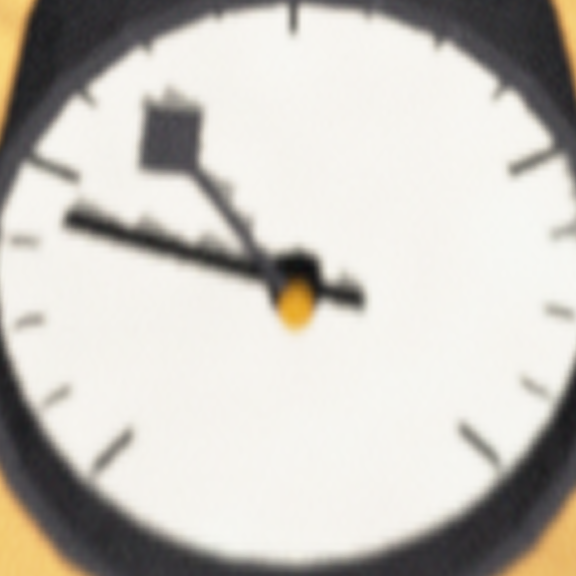

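Rectified dial: needle at 16° above the left (tip (68,217), tail (362,302)), set hand at about 53° (diamond (171,138)), so about 0.65 rad to go. I'll turn the knob clockwise with a firm grip, and also shift sideways to take out the off-centre load.

```bash
python3 -m crank '[{"dx":0,"dy":0.0015,"dz":-0.001,"rx":0,"ry":0,"rz":0,"gripper":1},{"dx":0,"dy":0.0015,"dz":-0.001,"rx":0,"ry":0,"rz":0,"gripper":1},{"dx":0,"dy":0.0015,"dz":-0.001,"rx":0,"ry":0,"rz":0.07,"gripper":1},{"dx":0,"dy":0.0015,"dz":-0.001,"rx":0,"ry":0,"rz":0.14,"gripper":1},{"dx":0,"dy":0.0015,"dz":-0.001,"rx":0,"ry":0,"rz":0.2,"gripper":1}]' 60; python3 -m crank '[{"dx":0,"dy":0,"dz":0,"rx":0,"ry":0,"rz":0.07,"gripper":1},{"dx":0,"dy":0,"dz":0,"rx":0,"ry":0,"rz":0.14,"gripper":1},{"dx":0,"dy":0,"dz":0,"rx":0,"ry":0,"rz":0.2,"gripper":1},{"dx":0,"dy":0,"dz":0,"rx":0,"ry":0,"rz":0.27,"gripper":1},{"dx":0,"dy":0,"dz":0,"rx":0,"ry":0,"rz":0.35,"gripper":1}]';python3 -m crank '[{"dx":0,"dy":0,"dz":0,"rx":0,"ry":0,"rz":0,"gripper":1},{"dx":0,"dy":0,"dz":0,"rx":0,"ry":0,"rz":0,"gripper":1}]'; cat >> h.py <<'E'
def angs(im,S=8):  # needle direction (deg above left): PCA of dark pixels in a band; print dark runs on arcs
    g=cv2.GaussianBlur(cv2.cvtColor(im,cv2.COLOR_BGR2GRAY),(0,0),2)
    out=[]
    for r in (10,12,14,16,18,20,22,24,26,28):
        a=np.radians(np.arange(-40,130,.25)); u=288-r*S*np.cos(a); v=282-r*S*np.sin(a)
        p=cv2.remap(g,u.astype(np.float32)[None],v.astype(np.float32)[None],1)[0]<130
        e=np.flatnonzero(np.diff(p.astype(int))); out.append((r,[round(float(np.degrees(a[i])),1) for i in e]))
    return out
E
python3 - <<'E'
from h import *
c=vision.read_camera("wrist"); im=dial(c,"pics/d4.png"); cv2.imwrite("pics/w4.png",c["frame"])
for o in angs(cv2.imread("pics/d3.png")): print(o)
print()
for o in angs(im): print(o)
delta([.5012,.097,.206],.449); s=monitor.sense(); print(s["contact_force"],s["moment"],s["opening"]*88)
E
```

```text
t: 4.3
tcp_pos: [0.5004, 0.0952, 0.2042]
tcp_rot: [0.992, 0.123, -0.0, 0.0]
contact_force: [5.7, -1.7, -11.3]
opening: 0.362
gripper_force: 60.0
t: 4.8
tcp_pos: [0.5005, 0.0949, 0.2042]
tcp_rot: [0.999, -0.052, -0.0, 0.001]
contact_force: [4.8, -2.5, -11.3]
opening: 0.367
gripper_force: 60.0
t: 5.0
tcp_pos: [0.5005, 0.0949, 0.2041]
tcp_rot: [0.999, -0.051, -0.0, 0.001]
contact_force: [5.4, -2.2, -10.5]
opening: 0.369
gripper_force: 60.0
(10, [10.8, 25.5, 45.2, 52.2])
(12, [11.8, 23.2, 47.0, 51.5])
(14, [12.0, 20.8, 47.5, 52.8])
(16, [12.5, 21.0, 47.8, 52.5])
(18, [13.0, 21.2, 47.8, 51.8])
(20, [13.2, 20.0, 44.0, 55.2])
(22, [13.2, 19.0, 40.0, 59.3])
(24, [13.8, 19.2, 40.2, 61.8])
(26, [14.0, 19.5, 46.2, 57.0])
(28, [14.0, 19.0])

(10, [47.8, 54.8])
(12, [47.0, 53.8])
(14, [46.8, 54.5])
(16, [47.0, 53.0])
(18, [47.0, 53.5])
(20, [43.5, 58.0])
(22, [40.0, 62.0])
(24, [42.8, 60.5])
(26, [46.0, 55.5])
(28, [46.8, 51.8])
d [ 0.0005 -0.0022 -0.0018] r [ 9.000e-04  4.000e-04 -5.506e-01] j [ 0.16  0.28 -0.53  1.87  0.17  1.04 -2.11] tcp [0.5005 0.0949 0.2042] t 5.05
[  5.10430207  -2.45917404 -10.86285449] [-0.49988923 -1.27071171  0.02541706] 32.25859033386259
```

View pics/d4.png

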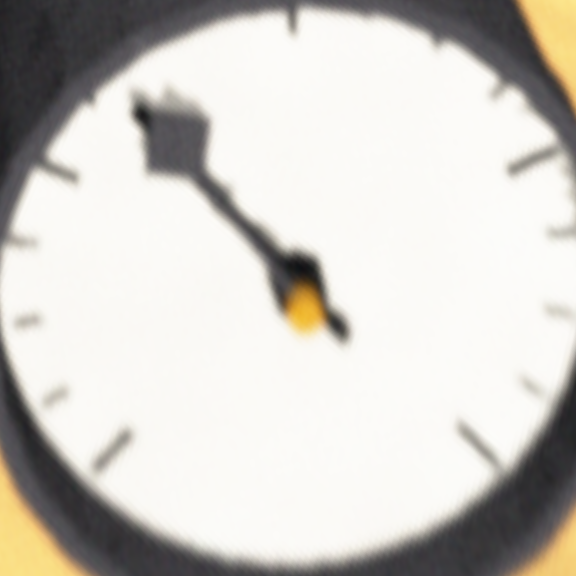

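The knob followed. The needle is at about 48° and the set hand at 51–53°, with parallax making that uncertain. I'll turn 0.07 rad more, let go, and look square-on at the dial.

```bash
python3 -m crank '[{"dx":0,"dy":0,"dz":0,"rx":0,"ry":0,"rz":0.035,"gripper":1},{"dx":0,"dy":0,"dz":0,"rx":0,"ry":0,"rz":0.07,"gripper":1},{"dx":0,"dy":0,"dz":0,"rx":0,"ry":0,"rz":0.07,"gripper":1},{"dx":0,"dy":0,"dz":0,"rx":0,"ry":0,"rz":0.07,"gripper":-1},{"dx":0,"dy":0,"dz":0,"rx":0,"ry":0,"rz":0.07,"gripper":-1}]' ; python3 -m crank '[{"dx":0,"dy":0,"dz":0,"rx":0,"ry":0,"rz":0,"gripper":-1},{"dx":0,"dy":0,"dz":0,"rx":0,"ry":0,"rz":0,"gripper":-1},{"dx":0,"dy":0,"dz":-0.04,"rx":0,"ry":0,"rz":0,"gripper":-1},{"dx":0,"dy":0,"dz":-0.06,"rx":0,"ry":0,"rz":-0.15,"gripper":-1},{"dx":0,"dy":0,"dz":-0.06,"rx":0,"ry":0,"rz":-0.3,"gripper":-1}]'; python3 - <<'E'
from h import *
d=np.array([np.cos(AZ),np.sin(AZ),0])
X=.866*d-[0,0,.5]; Z=-.5*d-[0,0,.866]; g=R.from_matrix(np.c_[X,np.cross(Z,X),Z])
delta(np.r_[KN,.235]+.134*d,rot=g); delta(np.r_[KN,.26],AZ)
s=monitor.sense(); print(s["opening"],s["contact_force"],s["moment"])
E
```

```text
t: 5.55
tcp_pos: [0.5, 0.0964, 0.2052]
tcp_rot: [0.996, -0.085, -0.0, -0.0]
contact_force: [-1.1, 0.9, -0.3]
opening: 0.509
gripper_force: 0.0
t: 6.05
tcp_pos: [0.5017, 0.0967, 0.2683]
tcp_rot: [0.998, 0.067, 0.003, -0.0]
contact_force: [0.7, 0.1, -0.8]
opening: 0.962
gripper_force: 0.0
d [ 0.1266 -0.0418  0.0339] r [-0.0814 -0.5246 -0.307 ] j [ 0.2   0.22 -0.57  1.78  0.13  1.17 -1.85] tcp [0.5017 0.0967 0.2683] t 6.05
d [-0.0007 -0.0004  0.0083] r [ 0.0008 -0.0053 -0.314 ] j [ 0.2   0.22 -0.57  1.78  0.13  1.17 -1.85] tcp [0.5017 0.0967 0.2683] t 6.05
0.96212272400519 [ 0.72449445  0.08893953 -0.75195582] [-0.0259186   0.0236104   0.01993922]
```

```bash
python3 -m crank '[{"dx":0.04,"dy":-0.013,"dz":0,"rx":-0.02,"ry":-0.13,"rz":-0.076,"gripper":-1},{"dx":0.08,"dy":-0.027,"dz":0,"rx":-0.04,"ry":-0.26,"rz":-0.153,"gripper":-1},{"dx":0.127,"dy":-0.042,"dz":0.03,"rx":-0.081,"ry":-0.525,"rz":-0.307,"gripper":-1},{"dx":0.127,"dy":-0.042,"dz":0.03,"rx":-0.081,"ry":-0.525,"rz":-0.307,"gripper":-1},{"dx":0.127,"dy":-0.042,"dz":0.03,"rx":-0.081,"ry":-0.525,"rz":-0.307,"gripper":-1}]' ; python3 -m crank '[{"dx":0,"dy":0,"dz":0,"rx":0,"ry":0,"rz":0,"gripper":-1},{"dx":0,"dy":0,"dz":0,"rx":0,"ry":0,"rz":0,"gripper":-1}]'; python3 - <<'E'
from h import *
c=vision.read_camera("wrist"); im=dial(c,"pics/d5.png"); cv2.imwrite("pics/w5.png",c["frame"])
print(R.from_quat(c["attitude"]).apply([0,0,-1]),c["xyz"])
for o in angs(im): print(o)
delta(np.r_[KN,.26],AZ)
E
```

```text
t: 6.55
tcp_pos: [0.6219, 0.157, 0.2224]
tcp_rot: [0.94, 0.215, -0.26, 0.056]
contact_force: [-2.7, -0.3, -2.4]
opening: 0.999
gripper_force: 0.0
t: 6.75
tcp_pos: [0.6202, 0.1545, 0.2352]
tcp_rot: [0.942, 0.212, -0.254, 0.057]
contact_force: [-0.4, -0.3, 0.9]
opening: 1.004
gripper_force: 0.0
[-0.6400783  -0.30173127 -0.70658192] [0.74731195 0.21597882 0.34039357]
(10, [58.0, 66.5])
(12, [56.8, 63.8])
(14, [56.0, 61.8])
(16, [55.5, 60.5])
(18, [54.8, 59.3])
(20, [54.5, 58.8])
(22, [52.5, 60.5])
(24, [48.0, 64.0])
(26, [46.8, 66.0])
(28, [50.8, 61.3])
d [-0.1263  0.0011  0.0458] r [-0.0038  0.5252 -0.0063] j [-0.26  0.79 -0.19  1.03  0.15  1.85 -1.55] tcp [0.6201 0.1546 0.2363] t 6.8
```

View pics/d5.png

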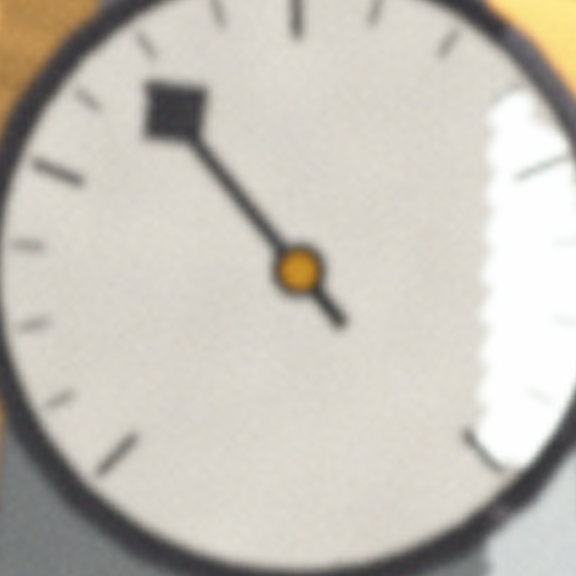

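The square-on view shows hub (298,270), diamond (176,110) and needle tail (343,325). The hands almost coincide, so I'll measure the remaining angle with centroids.

```bash
python3 - <<'E'
from h import *
im=cv2.imread("pics/d5.png"); hsv=cv2.cvtColor(im,cv2.COLOR_BGR2HSV); g=cv2.cvtColor(im,cv2.COLOR_BGR2GRAY)
yy,xx=np.mgrid[:576,:576]
o=(hsv[...,1]>120)&(np.hypot(xx-298,yy-270)<40); hub=np.array([xx[o].mean(),yy[o].mean()]); print("hub",hub)
r=np.hypot(xx-hub[0],yy-hub[1]); ang=lambda x,y:np.degrees(np.arctan2(hub[1]-y,hub[0]-x))
wgt=np.clip(200-g.astype(float),0,140)*(g<150)
A=ang(xx,yy)
for lo,hi in [(32,45),(45,60),(60,75)]:
    m=(r>lo)&(r<hi)&(xx>hub[0])&(yy>hub[1]); a=np.degrees(np.arctan2(yy-hub[1],xx-hub[0]))
    print("tail",lo,np.average(a[m],weights=wgt[m]+1e-9))
for lo,hi in [(35,60),(60,90),(90,120),(120,150),(150,170),(170,230),(150,250),(225,235),(235,245),(240,255)]:
    m=(r>lo)&(r<hi)&(abs(A-52)<17); print("fwd",lo,hi,np.average(A[m],weights=wgt[m]+1e-9))
print(g[105:112,165:190:5].mean(), g[190:205:3,225:262:2])
big=cv2.resize(im[50:350,120:380],(520,600),interpolation=cv2.INTER_CUBIC)
cv2.imwrite("pics/d5b.png",cv2.convertScaleAbs(big,alpha=1.5,beta=-40))
E
```

```text
hub [298.9969674  270.68915845]
tail 32 50.80506648218312
tail 45 50.97740402258969
tail 60 51.21697494422771
fwd 35 60 51.06085416773189
fwd 60 90 51.01277348011707
fwd 90 120 51.00962915739658
fwd 120 150 50.962850706403444
fwd 150 170 51.19343459569671
fwd 170 230 51.9024306427916
fwd 150 250 51.8336237094107
fwd 225 235 51.68671440140622
fwd 235 245 51.388467421128595
fwd 240 255 51.23880129919697
60.8 [[137 124 109  99  95  97 103 115 133 148 165 180 188 196 204 209 213 214
  215]
 [160 147 130 113 103  95  94 101 112 124 143 160 171 184 195 201 208 211
  212]
 [177 167 148 131 117 102  95  96 100 109 124 141 158 173 187 194 202 207
  209]
 [192 185 168 153 136 117 103  95  91  93 104 119 135 156 171 180 193 200
  205]
 [202 197 183 172 156 136 120 106  94  90  94 104 117 135 151 164 180 190
  198]]
```

View pics/d5b.png

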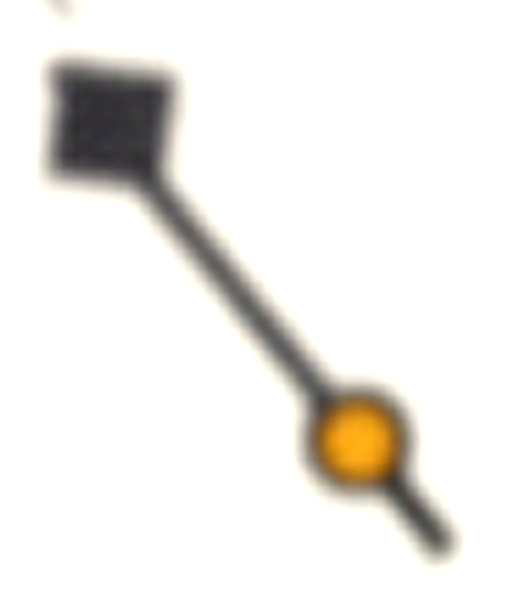

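The needle is at 51.0° and the set hand at 51.2–51.9°, so they agree to about 0.01 rad. On to the ring: back over the axis (the grip put it at about (0.5005,0.095)), yawed back to leave room for clockwise turning.

```bash
python3 -m crank '[{"dx":-0.02,"dy":0,"dz":-0.02,"rx":0,"ry":0.1,"rz":0,"gripper":-1},{"dx":-0.06,"dy":0,"dz":0,"rx":0,"ry":0.22,"rz":0,"gripper":-1},{"dx":-0.095,"dy":0,"dz":0.02,"rx":0,"ry":0.36,"rz":0,"gripper":-1},{"dx":-0.126,"dy":0.001,"dz":0.04,"rx":-0.004,"ry":0.525,"rz":-0.006,"gripper":-1},{"dx":-0.126,"dy":0.001,"dz":0.04,"rx":-0.004,"ry":0.525,"rz":-0.006,"gripper":-1}]' ; python3 -m crank '[{"dx":0,"dy":0,"dz":0,"rx":0,"ry":0,"rz":-0.15,"gripper":-1},{"dx":0,"dy":0,"dz":0,"rx":0,"ry":0,"rz":-0.3,"gripper":-1},{"dx":0,"dy":0,"dz":0,"rx":0,"ry":0,"rz":-0.45,"gripper":-1},{"dx":0,"dy":0,"dz":0,"rx":0,"ry":0,"rz":-0.6,"gripper":-1},{"dx":0,"dy":0,"dz":0,"rx":0,"ry":0,"rz":-0.75,"gripper":-1}]'; python3 -c "
from h import *
delta([.5005,.0952,.25],AZ+.9)"
```

```text
t: 7.3
tcp_pos: [0.4934, 0.0935, 0.2636]
tcp_rot: [0.975, 0.222, -0.001, 0.003]
contact_force: [0.3, 0.1, -0.9]
opening: 1.001
gripper_force: 0.0
t: 7.8
tcp_pos: [0.5033, 0.0982, 0.266]
tcp_rot: [0.824, 0.567, 0.0, 0.002]
contact_force: [0.6, -0.5, -0.0]
opening: 1.003
gripper_force: 0.0
d [-0.0038 -0.0016  0.016 ] r [ 0.0035  0.0016 -0.1433] j [ 0.02  0.21 -0.36  1.79  0.08  1.16 -0.73] tcp [0.5033 0.0982 0.266 ] t 7.8
```

```bash
python3 -m crank '[{"dx":-0.004,"dy":-0.002,"dz":0,"rx":0.003,"ry":0.002,"rz":0,"gripper":-1},{"dx":-0.004,"dy":-0.002,"dz":0,"rx":0.003,"ry":0.002,"rz":0,"gripper":-1},{"dx":-0.004,"dy":-0.002,"dz":0.03,"rx":0.003,"ry":0.002,"rz":0,"gripper":-1},{"dx":-0.004,"dy":-0.002,"dz":0.055,"rx":0.003,"ry":0.002,"rz":0,"gripper":-1},{"dx":-0.004,"dy":-0.002,"dz":0.08,"rx":0.003,"ry":0.002,"rz":0,"gripper":-1}]'; python3 -m crank '[{"dx":0,"dy":0,"dz":0,"rx":0,"ry":0,"rz":0,"gripper":-1},{"dx":0,"dy":0,"dz":0,"rx":0,"ry":0,"rz":0,"gripper":-1}]'; cat >> h.py <<'E'
def st():
    s=monitor.sense(); q=s["tcp_rot"]; v=R.from_quat(q).apply([1,0,0])
    print("t %.2f Mz %.3f e7 %.3f az %.4f op %.1f"%(s["t"],s["moment"][2],s["effort"][6],np.arctan2(v[1],v[0]),s["opening"]*88),"F",s["contact_force"].round(1),"tcp",s["tcp_pos"].round(4),"e",s["effort"].round(3)[[4,5]],"j7 %.2f"%s["joint_pos"][6])
E
python3 -c "
from h import *
st()
for i in range(4): vision.read_camera('top'); st()
delta([.5005,.0952,.187],AZ+.75)"
```

```text
t: 8.3
tcp_pos: [0.5006, 0.0945, 0.1834]
tcp_rot: [0.827, 0.562, -0.001, -0.001]
contact_force: [-0.1, 0.2, -0.5]
opening: 1.003
gripper_force: 0.0
t: 8.5
tcp_pos: [0.5008, 0.0947, 0.1841]
tcp_rot: [0.826, 0.563, -0.001, -0.002]
contact_force: [0.5, -0.3, -0.3]
opening: 0.997
gripper_force: 0.0
t 8.50 Mz -0.047 e7 -0.076 az 1.1961 op 87.7 F [ 0.5 -0.3 -0.3] tcp [0.5008 0.0947 0.1841] e [-0.008 -0.078] j7 -0.76
t 8.55 Mz 0.020 e7 -0.049 az 1.1964 op 87.9 F [ 0.3 -0.2 -0.1] tcp [0.5014 0.0948 0.1847] e [-0.034 -0.013] j7 -0.76
t 8.60 Mz -0.025 e7 -0.033 az 1.1968 op 88.0 F [ 0.4 -0.2  0.5] tcp [0.5016 0.0949 0.1849] e [-0.045 -0.004] j7 -0.76
t 8.65 Mz -0.064 e7 -0.024 az 1.1969 op 88.1 F [0.7 0.6 0.3] tcp [0.5017 0.0948 0.1849] e [-0.05  -0.008] j7 -0.76
t 8.70 Mz -0.057 e7 -0.018 az 1.1972 op 88.0 F [0.5 0.2 0.5] tcp [0.5016 0.0947 0.1847] e [-0.051 -0.014] j7 -0.76
d [ 0.     -0.0012 -0.0023] r [-0.0023 -0.0007 -0.0018] j [ 0.01  0.28 -0.35  1.9   0.11  0.98 -0.76] tcp [0.5016 0.0947 0.1847] t 8.7
```

```bash
python3 -m crank '[{"dx":0,"dy":-0.001,"dz":-0.002,"rx":0,"ry":0,"rz":0,"gripper":0.1},{"dx":0,"dy":-0.001,"dz":-0.002,"rx":0,"ry":0,"rz":0,"gripper":1},{"dx":0,"dy":-0.001,"dz":-0.002,"rx":0,"ry":0,"rz":0,"gripper":1},{"dx":0,"dy":-0.001,"dz":-0.002,"rx":0,"ry":0,"rz":0,"gripper":1},{"dx":0,"dy":-0.001,"dz":-0.002,"rx":0,"ry":0,"rz":0,"gripper":1}]' 12;  python3 -c "
from h import *
for i in range(4): vision.read_camera('top'); st()"
```

```text
t: 9.2
tcp_pos: [0.4997, 0.095, 0.1853]
tcp_rot: [0.826, 0.564, -0.002, -0.002]
contact_force: [-1.2, 0.2, 1.4]
opening: 0.634
gripper_force: 12.0
t 9.25 Mz -0.062 e7 0.026 az 1.1979 op 55.2 F [-2.3  0.2  2.1] tcp [0.4996 0.095  0.1853] e [ 0.22  -0.507] j7 -0.76
t 9.30 Mz 0.000 e7 0.025 az 1.1979 op 55.8 F [-2.6  0.5  2.7] tcp [0.4996 0.095  0.1853] e [ 0.25  -0.594] j7 -0.76
t 9.35 Mz -0.004 e7 0.025 az 1.1979 op 55.9 F [-2.   1.3  2.3] tcp [0.4997 0.095  0.1852] e [ 0.284 -0.647] j7 -0.76
t 9.40 Mz -0.046 e7 0.025 az 1.1980 op 55.9 F [-2.5  1.1  2.2] tcp [0.4997 0.095  0.1852] e [ 0.318 -0.698] j7 -0.76
```

```bash
python3 -m crank '[{"dx":0,"dy":0,"dz":0,"rx":0,"ry":0,"rz":0.03,"gripper":1},{"dx":0,"dy":0,"dz":0,"rx":0,"ry":0,"rz":0.06,"gripper":1},{"dx":0,"dy":0,"dz":0,"rx":0,"ry":0,"rz":0.09,"gripper":1},{"dx":0,"dy":0,"dz":0,"rx":0,"ry":0,"rz":0.12,"gripper":1},{"dx":0,"dy":0,"dz":0,"rx":0,"ry":0,"rz":0.15,"gripper":1}]' 20;  python3 -c "
from h import *
st()
for i in range(6): vision.read_camera('top'); st()"
```

```text
t: 9.9
tcp_pos: [0.4997, 0.095, 0.1852]
tcp_rot: [0.866, 0.499, -0.002, -0.002]
contact_force: [-3.6, 0.6, 3.7]
opening: 0.633
gripper_force: 20.0
t 9.90 Mz 0.126 e7 0.364 az 1.0453 op 55.7 F [-3.6  0.6  3.7] tcp [0.4997 0.095  0.1852] e [ 0.545 -1.145] j7 -0.90
t 9.95 Mz -0.026 e7 0.315 az 1.0436 op 55.1 F [-4.3 -0.1  3.2] tcp [0.4997 0.095  0.1852] e [ 0.618 -1.178] j7 -0.91
t 10.00 Mz -0.076 e7 -0.288 az 1.0462 op 55.9 F [-4.1  1.1  3.3] tcp [0.4997 0.095  0.1852] e [ 0.669 -1.223] j7 -0.90
t 10.05 Mz -0.127 e7 -0.090 az 1.0474 op 55.6 F [-3.6  1.5  4.9] tcp [0.4997 0.095  0.1852] e [ 0.714 -1.258] j7 -0.90
t 10.10 Mz -0.107 e7 0.027 az 1.0478 op 55.6 F [-4.   1.1  3.6] tcp [0.4997 0.095  0.1852] e [ 0.752 -1.294] j7 -0.90
t 10.15 Mz -0.138 e7 0.075 az 1.0479 op 55.5 F [-4.5  1.3  3.8] tcp [0.4997 0.095  0.1852] e [ 0.787 -1.329] j7 -0.90
t 10.20 Mz -0.100 e7 0.093 az 1.0480 op 55.4 F [-4.1  0.8  3.8] tcp [0.4997 0.0949 0.1852] e [ 0.82  -1.363] j7 -0.90
```

The readings separate clearly: about +0.1 N m while turning the loose ring. From here I'll take 0.02 rad steps with a torque check after each, stopping at the bite.

```bash
cat > chk.py <<'E'
import sys
from h import *
st(); s=monitor.sense(); v=R.from_quat(s["tcp_rot"]).apply([1,0,0])
open("log.txt","a").write("%f %f %f %f\n"%(s["t"],np.arctan2(v[1],v[0]),s["moment"][2],s["effort"][6]))
sys.exit(int(s["moment"][2]>0.2))
E
python3 -m crank '[{"dx":0,"dy":0,"dz":0,"rx":0,"ry":0,"rz":0.01,"gripper":1},{"dx":0,"dy":0,"dz":0,"rx":0,"ry":0,"rz":0.02,"gripper":1}]' >/dev/null && python3 chk.py &&
python3 -m crank '[{"dx":0,"dy":0,"dz":0,"rx":0,"ry":0,"rz":0.01,"gripper":1},{"dx":0,"dy":0,"dz":0,"rx":0,"ry":0,"rz":0.02,"gripper":1}]' >/dev/null && python3 chk.py &&
python3 -m crank '[{"dx":0,"dy":0,"dz":0,"rx":0,"ry":0,"rz":0.01,"gripper":1},{"dx":0,"dy":0,"dz":0,"rx":0,"ry":0,"rz":0.02,"gripper":1}]' >/dev/null && python3 chk.py &&
python3 -m crank '[{"dx":0,"dy":0,"dz":0,"rx":0,"ry":0,"rz":0.01,"gripper":1},{"dx":0,"dy":0,"dz":0,"rx":0,"ry":0,"rz":0.02,"gripper":1}]' >/dev/null && python3 chk.py &&
python3 -m crank '[{"dx":0,"dy":0,"dz":0,"rx":0,"ry":0,"rz":0.01,"gripper":1},{"dx":0,"dy":0,"dz":0,"rx":0,"ry":0,"rz":0.02,"gripper":1}]' >/dev/null && python3 chk.py &&
python3 -m crank '[{"dx":0,"dy":0,"dz":0,"rx":0,"ry":0,"rz":0.01,"gripper":1},{"dx":0,"dy":0,"dz":0,"rx":0,"ry":0,"rz":0.02,"gripper":1}]' >/dev/null && python3 chk.py &&
python3 -m crank '[{"dx":0,"dy":0,"dz":0,"rx":0,"ry":0,"rz":0.01,"gripper":1},{"dx":0,"dy":0,"dz":0,"rx":0,"ry":0,"rz":0.02,"gripper":1}]' >/dev/null && python3 chk.py &&
python3 -m crank '[{"dx":0,"dy":0,"dz":0,"rx":0,"ry":0,"rz":0.01,"gripper":1},{"dx":0,"dy":0,"dz":0,"rx":0,"ry":0,"rz":0.02,"gripper":1}]' >/dev/null && python3 chk.py
```

```text
t 10.40 Mz 0.090 e7 0.085 az 1.0273 op 55.9 F [-4.4  0.9  4.4] tcp [0.4997 0.095  0.1852] e [ 0.794 -1.492] j7 -0.92
t 10.60 Mz 0.132 e7 0.056 az 1.0072 op 55.5 F [-4.7  1.   3.9] tcp [0.4997 0.0949 0.1852] e [ 0.79  -1.499] j7 -0.94
t 10.80 Mz 0.097 e7 0.056 az 0.9872 op 55.4 F [-5.3  1.3  4.2] tcp [0.4997 0.095  0.1852] e [ 0.788 -1.499] j7 -0.96
t 11.00 Mz 0.151 e7 0.056 az 0.9672 op 55.5 F [-4.5  0.7  4.8] tcp [0.4997 0.095  0.1852] e [ 0.788 -1.499] j7 -0.98
t 11.20 Mz 0.126 e7 0.056 az 0.9473 op 55.3 F [-6.5  1.2  3.9] tcp [0.4997 0.095  0.1852] e [ 0.787 -1.5  ] j7 -1.00
t 11.40 Mz 0.139 e7 0.056 az 0.9273 op 55.5 F [-4.2  0.7  4.4] tcp [0.4997 0.095  0.1852] e [ 0.787 -1.5  ] j7 -1.02
t 11.60 Mz 0.097 e7 0.056 az 0.9072 op 55.2 F [-4.5  1.4  4. ] tcp [0.4997 0.095  0.1852] e [ 0.786 -1.5  ] j7 -1.04
t 11.80 Mz 0.103 e7 0.056 az 0.8872 op 55.4 F [-4.2  1.9  4.6] tcp [0.4997 0.095  0.1852] e [ 0.786 -1.5  ] j7 -1.05
```

e7 is noise-free while turning steadily (0.056), so it makes a sharp bite detector. Going on in 0.03 rad steps.

```bash
sed -i 's/^sys.exit.*/sys.exit(int(s["moment"][2]>0.2 or abs(s["effort"][6]-.056)>.025))/' chk.py
python3 -m crank '[{"dx":0,"dy":0,"dz":0,"rx":0,"ry":0,"rz":0.01,"gripper":1},{"dx":0,"dy":0,"dz":0,"rx":0,"ry":0,"rz":0.02,"gripper":1},{"dx":0,"dy":0,"dz":0,"rx":0,"ry":0,"rz":0.03,"gripper":1}]' >/dev/null && python3 chk.py &&
python3 -m crank '[{"dx":0,"dy":0,"dz":0,"rx":0,"ry":0,"rz":0.01,"gripper":1},{"dx":0,"dy":0,"dz":0,"rx":0,"ry":0,"rz":0.02,"gripper":1},{"dx":0,"dy":0,"dz":0,"rx":0,"ry":0,"rz":0.03,"gripper":1}]' >/dev/null && python3 chk.py &&
python3 -m crank '[{"dx":0,"dy":0,"dz":0,"rx":0,"ry":0,"rz":0.01,"gripper":1},{"dx":0,"dy":0,"dz":0,"rx":0,"ry":0,"rz":0.02,"gripper":1},{"dx":0,"dy":0,"dz":0,"rx":0,"ry":0,"rz":0.03,"gripper":1}]' >/dev/null && python3 chk.py &&
python3 -m crank '[{"dx":0,"dy":0,"dz":0,"rx":0,"ry":0,"rz":0.01,"gripper":1},{"dx":0,"dy":0,"dz":0,"rx":0,"ry":0,"rz":0.02,"gripper":1},{"dx":0,"dy":0,"dz":0,"rx":0,"ry":0,"rz":0.03,"gripper":1}]' >/dev/null && python3 chk.py &&
python3 -m crank '[{"dx":0,"dy":0,"dz":0,"rx":0,"ry":0,"rz":0.01,"gripper":1},{"dx":0,"dy":0,"dz":0,"rx":0,"ry":0,"rz":0.02,"gripper":1},{"dx":0,"dy":0,"dz":0,"rx":0,"ry":0,"rz":0.03,"gripper":1}]' >/dev/null && python3 chk.py &&
python3 -m crank '[{"dx":0,"dy":0,"dz":0,"rx":0,"ry":0,"rz":0.01,"gripper":1},{"dx":0,"dy":0,"dz":0,"rx":0,"ry":0,"rz":0.02,"gripper":1},{"dx":0,"dy":0,"dz":0,"rx":0,"ry":0,"rz":0.03,"gripper":1}]' >/dev/null && python3 chk.py &&
python3 -m crank '[{"dx":0,"dy":0,"dz":0,"rx":0,"ry":0,"rz":0.01,"gripper":1},{"dx":0,"dy":0,"dz":0,"rx":0,"ry":0,"rz":0.02,"gripper":1},{"dx":0,"dy":0,"dz":0,"rx":0,"ry":0,"rz":0.03,"gripper":1}]' >/dev/null && python3 chk.py &&
python3 -m crank '[{"dx":0,"dy":0,"dz":0,"rx":0,"ry":0,"rz":0.01,"gripper":1},{"dx":0,"dy":0,"dz":0,"rx":0,"ry":0,"rz":0.02,"gripper":1},{"dx":0,"dy":0,"dz":0,"rx":0,"ry":0,"rz":0.03,"gripper":1}]' >/dev/null && python3 chk.py &&
python3 -m crank '[{"dx":0,"dy":0,"dz":0,"rx":0,"ry":0,"rz":0.01,"gripper":1},{"dx":0,"dy":0,"dz":0,"rx":0,"ry":0,"rz":0.02,"gripper":1},{"dx":0,"dy":0,"dz":0,"rx":0,"ry":0,"rz":0.03,"gripper":1}]' >/dev/null && python3 chk.py &&
python3 -m crank '[{"dx":0,"dy":0,"dz":0,"rx":0,"ry":0,"rz":0.01,"gripper":1},{"dx":0,"dy":0,"dz":0,"rx":0,"ry":0,"rz":0.02,"gripper":1},{"dx":0,"dy":0,"dz":0,"rx":0,"ry":0,"rz":0.03,"gripper":1}]' >/dev/null && python3 chk.py &&
python3 -m crank '[{"dx":0,"dy":0,"dz":0,"rx":0,"ry":0,"rz":0.01,"gripper":1},{"dx":0,"dy":0,"dz":0,"rx":0,"ry":0,"rz":0.02,"gripper":1},{"dx":0,"dy":0,"dz":0,"rx":0,"ry":0,"rz":0.03,"gripper":1}]' >/dev/null && python3 chk.py &&
python3 -m crank '[{"dx":0,"dy":0,"dz":0,"rx":0,"ry":0,"rz":0.01,"gripper":1},{"dx":0,"dy":0,"dz":0,"rx":0,"ry":0,"rz":0.02,"gripper":1},{"dx":0,"dy":0,"dz":0,"rx":0,"ry":0,"rz":0.03,"gripper":1}]' >/dev/null && python3 chk.py
```

```text
t 12.10 Mz 0.093 e7 0.056 az 0.8572 op 55.3 F [-5.   1.5  4.1] tcp [0.4997 0.095  0.1852] e [ 0.785 -1.5  ] j7 -1.08
t 12.40 Mz 0.067 e7 0.056 az 0.8272 op 55.9 F [-4.2  1.3  4.1] tcp [0.4997 0.0949 0.1852] e [ 0.785 -1.5  ] j7 -1.11
t 12.70 Mz 0.135 e7 0.056 az 0.7971 op 55.9 F [-5.3  1.7  4.2] tcp [0.4998 0.0949 0.1852] e [ 0.785 -1.501] j7 -1.14
t 13.00 Mz 0.113 e7 0.056 az 0.7672 op 55.6 F [-5.   0.3  4.2] tcp [0.4997 0.095  0.1852] e [ 0.784 -1.501] j7 -1.17
t 13.30 Mz 0.094 e7 0.056 az 0.7373 op 55.6 F [-4.7  1.3  3.8] tcp [0.4997 0.095  0.1852] e [ 0.784 -1.501] j7 -1.20
t 13.60 Mz 0.113 e7 0.056 az 0.7073 op 55.8 F [-4.   1.4  4.6] tcp [0.4997 0.095  0.1852] e [ 0.783 -1.501] j7 -1.22
t 13.90 Mz 0.055 e7 0.056 az 0.6773 op 55.3 F [-5.1  2.   5.2] tcp [0.4997 0.095  0.1852] e [ 0.783 -1.501] j7 -1.25
t 14.20 Mz 0.112 e7 0.056 az 0.6473 op 55.5 F [-5.5  2.1  4.2] tcp [0.4998 0.095  0.1852] e [ 0.786 -1.505] j7 -1.28
t 14.50 Mz 0.118 e7 0.056 az 0.6172 op 55.3 F [-5.7  1.1  5.6] tcp [0.4998 0.095  0.1852] e [ 0.785 -1.505] j7 -1.31
t 14.80 Mz 0.125 e7 0.056 az 0.5872 op 55.7 F [-4.1  1.1  4.9] tcp [0.4997 0.0949 0.1852] e [ 0.785 -1.505] j7 -1.34
t 15.10 Mz 0.134 e7 0.056 az 0.5572 op 55.8 F [-5.1  0.8  3.8] tcp [0.4997 0.095  0.1852] e [ 0.785 -1.505] j7 -1.37
t 15.40 Mz 0.070 e7 0.056 az 0.5272 op 55.2 F [-5.7  0.8  4.9] tcp [0.4997 0.0949 0.1852] e [ 0.791 -1.514] j7 -1.40
```

```bash

python3 -m crank '[{"dx":0,"dy":0,"dz":0,"rx":0,"ry":0,"rz":0.01,"gripper":1},{"dx":0,"dy":0,"dz":0,"rx":0,"ry":0,"rz":0.02,"gripper":1},{"dx":0,"dy":0,"dz":0,"rx":0,"ry":0,"rz":0.03,"gripper":1}]' >/dev/null && python3 chk.py &&
python3 -m crank '[{"dx":0,"dy":0,"dz":0,"rx":0,"ry":0,"rz":0.01,"gripper":1},{"dx":0,"dy":0,"dz":0,"rx":0,"ry":0,"rz":0.02,"gripper":1},{"dx":0,"dy":0,"dz":0,"rx":0,"ry":0,"rz":0.03,"gripper":1}]' >/dev/null && python3 chk.py &&
python3 -m crank '[{"dx":0,"dy":0,"dz":0,"rx":0,"ry":0,"rz":0.01,"gripper":1},{"dx":0,"dy":0,"dz":0,"rx":0,"ry":0,"rz":0.02,"gripper":1},{"dx":0,"dy":0,"dz":0,"rx":0,"ry":0,"rz":0.03,"gripper":1}]' >/dev/null && python3 chk.py &&
python3 -m crank '[{"dx":0,"dy":0,"dz":0,"rx":0,"ry":0,"rz":0.01,"gripper":1},{"dx":0,"dy":0,"dz":0,"rx":0,"ry":0,"rz":0.02,"gripper":1},{"dx":0,"dy":0,"dz":0,"rx":0,"ry":0,"rz":0.03,"gripper":1}]' >/dev/null && python3 chk.py &&
python3 -m crank '[{"dx":0,"dy":0,"dz":0,"rx":0,"ry":0,"rz":0.01,"gripper":1},{"dx":0,"dy":0,"dz":0,"rx":0,"ry":0,"rz":0.02,"gripper":1},{"dx":0,"dy":0,"dz":0,"rx":0,"ry":0,"rz":0.03,"gripper":1}]' >/dev/null && python3 chk.py &&
python3 -m crank '[{"dx":0,"dy":0,"dz":0,"rx":0,"ry":0,"rz":0.01,"gripper":1},{"dx":0,"dy":0,"dz":0,"rx":0,"ry":0,"rz":0.02,"gripper":1},{"dx":0,"dy":0,"dz":0,"rx":0,"ry":0,"rz":0.03,"gripper":1}]' >/dev/null && python3 chk.py &&
python3 -m crank '[{"dx":0,"dy":0,"dz":0,"rx":0,"ry":0,"rz":0.01,"gripper":1},{"dx":0,"dy":0,"dz":0,"rx":0,"ry":0,"rz":0.02,"gripper":1},{"dx":0,"dy":0,"dz":0,"rx":0,"ry":0,"rz":0.03,"gripper":1}]' >/dev/null && python3 chk.py &&
python3 -m crank '[{"dx":0,"dy":0,"dz":0,"rx":0,"ry":0,"rz":0.01,"gripper":1},{"dx":0,"dy":0,"dz":0,"rx":0,"ry":0,"rz":0.02,"gripper":1},{"dx":0,"dy":0,"dz":0,"rx":0,"ry":0,"rz":0.03,"gripper":1}]' >/dev/null && python3 chk.py &&
python3 -m crank '[{"dx":0,"dy":0,"dz":0,"rx":0,"ry":0,"rz":0.01,"gripper":1},{"dx":0,"dy":0,"dz":0,"rx":0,"ry":0,"rz":0.02,"gripper":1},{"dx":0,"dy":0,"dz":0,"rx":0,"ry":0,"rz":0.03,"gripper":1}]' >/dev/null && python3 chk.py &&
python3 -m crank '[{"dx":0,"dy":0,"dz":0,"rx":0,"ry":0,"rz":0.01,"gripper":1},{"dx":0,"dy":0,"dz":0,"rx":0,"ry":0,"rz":0.02,"gripper":1},{"dx":0,"dy":0,"dz":0,"rx":0,"ry":0,"rz":0.03,"gripper":1}]' >/dev/null && python3 chk.py &&
python3 -m crank '[{"dx":0,"dy":0,"dz":0,"rx":0,"ry":0,"rz":0.01,"gripper":1},{"dx":0,"dy":0,"dz":0,"rx":0,"ry":0,"rz":0.02,"gripper":1},{"dx":0,"dy":0,"dz":0,"rx":0,"ry":0,"rz":0.03,"gripper":1}]' >/dev/null && python3 chk.py &&
python3 -m crank '[{"dx":0,"dy":0,"dz":0,"rx":0,"ry":0,"rz":0.01,"gripper":1},{"dx":0,"dy":0,"dz":0,"rx":0,"ry":0,"rz":0.02,"gripper":1},{"dx":0,"dy":0,"dz":0,"rx":0,"ry":0,"rz":0.03,"gripper":1}]' >/dev/null && python3 chk.py
```

```text
t 15.70 Mz 0.105 e7 0.056 az 0.4972 op 55.8 F [-3.9  1.   4.1] tcp [0.4997 0.0949 0.1852] e [ 0.791 -1.513] j7 -1.42
t 16.00 Mz 0.117 e7 0.056 az 0.4673 op 55.7 F [-5.2  0.8  3.8] tcp [0.4998 0.095  0.1852] e [ 0.791 -1.513] j7 -1.45
t 16.30 Mz 0.146 e7 0.056 az 0.4372 op 55.5 F [-5.1  1.   4.9] tcp [0.4998 0.0949 0.1852] e [ 0.79  -1.513] j7 -1.48
t 16.60 Mz 0.073 e7 0.056 az 0.4072 op 55.5 F [-5.   1.4  3.7] tcp [0.4998 0.0949 0.1852] e [ 0.79  -1.512] j7 -1.51
t 16.90 Mz 0.109 e7 0.056 az 0.3772 op 55.8 F [-4.9  1.4  4.2] tcp [0.4998 0.0949 0.1852] e [ 0.79  -1.512] j7 -1.54
t 17.20 Mz 0.078 e7 0.056 az 0.3472 op 55.5 F [-5.2  1.4  3.9] tcp [0.4998 0.0949 0.1852] e [ 0.792 -1.515] j7 -1.57
t 17.50 Mz 0.073 e7 0.056 az 0.3172 op 55.7 F [-4.3  1.8  4.5] tcp [0.4998 0.0949 0.1852] e [ 0.792 -1.515] j7 -1.59
t 17.80 Mz 0.132 e7 0.056 az 0.2872 op 55.5 F [-5.1  1.9  4. ] tcp [0.4998 0.095  0.1852] e [ 0.792 -1.515] j7 -1.62
t 18.10 Mz 0.110 e7 0.056 az 0.2572 op 56.0 F [-3.5  0.9  5.3] tcp [0.4998 0.0949 0.1852] e [ 0.791 -1.514] j7 -1.65
t 18.40 Mz 0.115 e7 0.056 az 0.2272 op 55.8 F [-5.7  0.9  4.2] tcp [0.4998 0.0949 0.1852] e [ 0.791 -1.514] j7 -1.68
t 18.70 Mz 0.121 e7 0.056 az 0.1972 op 55.8 F [-4.6  1.4  3.8] tcp [0.4998 0.0949 0.1852] e [ 0.793 -1.517] j7 -1.71
t 19.00 Mz 0.163 e7 0.056 az 0.1672 op 55.7 F [-3.8  1.8  3.8] tcp [0.4997 0.0949 0.1852] e [ 0.793 -1.516] j7 -1.74
```

```bash

python3 -m crank '[{"dx":0,"dy":0,"dz":0,"rx":0,"ry":0,"rz":0.01,"gripper":1},{"dx":0,"dy":0,"dz":0,"rx":0,"ry":0,"rz":0.02,"gripper":1},{"dx":0,"dy":0,"dz":0,"rx":0,"ry":0,"rz":0.03,"gripper":1}]' >/dev/null && python3 chk.py &&
python3 -m crank '[{"dx":0,"dy":0,"dz":0,"rx":0,"ry":0,"rz":0.01,"gripper":1},{"dx":0,"dy":0,"dz":0,"rx":0,"ry":0,"rz":0.02,"gripper":1},{"dx":0,"dy":0,"dz":0,"rx":0,"ry":0,"rz":0.03,"gripper":1}]' >/dev/null && python3 chk.py &&
python3 -m crank '[{"dx":0,"dy":0,"dz":0,"rx":0,"ry":0,"rz":0.01,"gripper":1},{"dx":0,"dy":0,"dz":0,"rx":0,"ry":0,"rz":0.02,"gripper":1},{"dx":0,"dy":0,"dz":0,"rx":0,"ry":0,"rz":0.03,"gripper":1}]' >/dev/null && python3 chk.py &&
python3 -m crank '[{"dx":0,"dy":0,"dz":0,"rx":0,"ry":0,"rz":0.01,"gripper":1},{"dx":0,"dy":0,"dz":0,"rx":0,"ry":0,"rz":0.02,"gripper":1},{"dx":0,"dy":0,"dz":0,"rx":0,"ry":0,"rz":0.03,"gripper":1}]' >/dev/null && python3 chk.py &&
python3 -m crank '[{"dx":0,"dy":0,"dz":0,"rx":0,"ry":0,"rz":0.01,"gripper":1},{"dx":0,"dy":0,"dz":0,"rx":0,"ry":0,"rz":0.02,"gripper":1},{"dx":0,"dy":0,"dz":0,"rx":0,"ry":0,"rz":0.03,"gripper":1}]' >/dev/null && python3 chk.py &&
python3 -m crank '[{"dx":0,"dy":0,"dz":0,"rx":0,"ry":0,"rz":0.01,"gripper":1},{"dx":0,"dy":0,"dz":0,"rx":0,"ry":0,"rz":0.02,"gripper":1},{"dx":0,"dy":0,"dz":0,"rx":0,"ry":0,"rz":0.03,"gripper":1}]' >/dev/null && python3 chk.py &&
python3 -m crank '[{"dx":0,"dy":0,"dz":0,"rx":0,"ry":0,"rz":0.01,"gripper":1},{"dx":0,"dy":0,"dz":0,"rx":0,"ry":0,"rz":0.02,"gripper":1},{"dx":0,"dy":0,"dz":0,"rx":0,"ry":0,"rz":0.03,"gripper":1}]' >/dev/null && python3 chk.py &&
python3 -m crank '[{"dx":0,"dy":0,"dz":0,"rx":0,"ry":0,"rz":0.01,"gripper":1},{"dx":0,"dy":0,"dz":0,"rx":0,"ry":0,"rz":0.02,"gripper":1},{"dx":0,"dy":0,"dz":0,"rx":0,"ry":0,"rz":0.03,"gripper":1}]' >/dev/null && python3 chk.py &&
python3 -m crank '[{"dx":0,"dy":0,"dz":0,"rx":0,"ry":0,"rz":0.01,"gripper":1},{"dx":0,"dy":0,"dz":0,"rx":0,"ry":0,"rz":0.02,"gripper":1},{"dx":0,"dy":0,"dz":0,"rx":0,"ry":0,"rz":0.03,"gripper":1}]' >/dev/null && python3 chk.py &&
python3 -m crank '[{"dx":0,"dy":0,"dz":0,"rx":0,"ry":0,"rz":0.01,"gripper":1},{"dx":0,"dy":0,"dz":0,"rx":0,"ry":0,"rz":0.02,"gripper":1},{"dx":0,"dy":0,"dz":0,"rx":0,"ry":0,"rz":0.03,"gripper":1}]' >/dev/null && python3 chk.py
```

```text
t 19.30 Mz 0.056 e7 0.056 az 0.1372 op 55.5 F [-4.4  0.8  4.4] tcp [0.4997 0.0949 0.1852] e [ 0.792 -1.516] j7 -1.77
t 19.60 Mz 0.119 e7 0.056 az 0.1072 op 55.5 F [-5.7  1.3  4.3] tcp [0.4998 0.0949 0.1852] e [ 0.792 -1.515] j7 -1.79
t 19.90 Mz 0.099 e7 0.056 az 0.0772 op 56.0 F [-3.8  0.7  4.3] tcp [0.4998 0.0949 0.1852] e [ 0.791 -1.514] j7 -1.82
t 20.20 Mz 0.078 e7 0.056 az 0.0473 op 55.7 F [-4.3  2.   3.3] tcp [0.4998 0.0949 0.1852] e [ 0.791 -1.513] j7 -1.85
t 20.50 Mz 0.088 e7 0.056 az 0.0171 op 55.8 F [-4.9  1.3  4.2] tcp [0.4998 0.0949 0.1852] e [ 0.79  -1.513] j7 -1.88
t 20.80 Mz 0.077 e7 0.056 az -0.0128 op 55.6 F [-5.4  2.1  4.2] tcp [0.4998 0.0949 0.1852] e [ 0.792 -1.516] j7 -1.91
t 21.10 Mz 0.163 e7 0.056 az -0.0428 op 55.5 F [-4.6  0.7  4.4] tcp [0.4998 0.0949 0.1852] e [ 0.792 -1.515] j7 -1.94
t 21.40 Mz 0.107 e7 0.056 az -0.0728 op 56.0 F [-4.   1.1  4.7] tcp [0.4998 0.0949 0.1852] e [ 0.791 -1.514] j7 -1.97
t 21.70 Mz 0.087 e7 0.056 az -0.1028 op 55.5 F [-4.7  1.2  3.8] tcp [0.4998 0.0949 0.1852] e [ 0.79  -1.513] j7 -1.99
t 22.00 Mz 0.071 e7 0.056 az -0.1328 op 55.7 F [-4.1  1.5  4.3] tcp [0.4998 0.0949 0.1852] e [ 0.79  -1.512] j7 -2.02
```

```bash

python3 -m crank '[{"dx":0,"dy":0,"dz":0,"rx":0,"ry":0,"rz":0.01,"gripper":1},{"dx":0,"dy":0,"dz":0,"rx":0,"ry":0,"rz":0.02,"gripper":1},{"dx":0,"dy":0,"dz":0,"rx":0,"ry":0,"rz":0.03,"gripper":1}]' >/dev/null && python3 chk.py &&
python3 -m crank '[{"dx":0,"dy":0,"dz":0,"rx":0,"ry":0,"rz":0.01,"gripper":1},{"dx":0,"dy":0,"dz":0,"rx":0,"ry":0,"rz":0.02,"gripper":1},{"dx":0,"dy":0,"dz":0,"rx":0,"ry":0,"rz":0.03,"gripper":1}]' >/dev/null && python3 chk.py &&
python3 -m crank '[{"dx":0,"dy":0,"dz":0,"rx":0,"ry":0,"rz":0.01,"gripper":1},{"dx":0,"dy":0,"dz":0,"rx":0,"ry":0,"rz":0.02,"gripper":1},{"dx":0,"dy":0,"dz":0,"rx":0,"ry":0,"rz":0.03,"gripper":1}]' >/dev/null && python3 chk.py &&
python3 -m crank '[{"dx":0,"dy":0,"dz":0,"rx":0,"ry":0,"rz":0.01,"gripper":1},{"dx":0,"dy":0,"dz":0,"rx":0,"ry":0,"rz":0.02,"gripper":1},{"dx":0,"dy":0,"dz":0,"rx":0,"ry":0,"rz":0.03,"gripper":1}]' >/dev/null && python3 chk.py &&
python3 -m crank '[{"dx":0,"dy":0,"dz":0,"rx":0,"ry":0,"rz":0.01,"gripper":1},{"dx":0,"dy":0,"dz":0,"rx":0,"ry":0,"rz":0.02,"gripper":1},{"dx":0,"dy":0,"dz":0,"rx":0,"ry":0,"rz":0.03,"gripper":1}]' >/dev/null && python3 chk.py
```

```text
t 22.30 Mz 0.300 e7 -0.144 az -0.1624 op 55.4 F [-5.1  0.4  4. ] tcp [0.4998 0.0949 0.1852] e [ 0.648 -1.533] j7 -2.05
```

Bite: Mz 0.30, and e7 shifted by 0.20 from its loose value, which also gives about 0.30 N m. I'll add a touch more.

```bash
python3 -m crank '[{"dx":0,"dy":0,"dz":0,"rx":0,"ry":0,"rz":0.007,"gripper":1}]' >/dev/null; python3 chk.py; python3 -c "
from h import *
for i in range(8): vision.read_camera('top'); st()"
```

```text
t 22.40 Mz 0.337 e7 -0.265 az -0.1693 op 55.9 F [-4.9  1.2  4.3] tcp [0.4998 0.0949 0.1852] e [ 0.609 -1.537] j7 -2.06
t 22.45 Mz 0.329 e7 -0.265 az -0.1697 op 55.6 F [-5.9  1.4  3.7] tcp [0.4998 0.0949 0.1852] e [ 0.642 -1.548] j7 -2.06
t 22.50 Mz 0.236 e7 -0.337 az -0.1692 op 55.5 F [-5.2  1.5  4.4] tcp [0.4998 0.0949 0.1852] e [ 0.669 -1.55 ] j7 -2.06
t 22.55 Mz 0.240 e7 -0.265 az -0.1691 op 55.4 F [-5.4  1.3  4.5] tcp [0.4998 0.0949 0.1852] e [ 0.687 -1.549] j7 -2.06
t 22.60 Mz 0.251 e7 -0.244 az -0.1691 op 55.8 F [-4.4  0.6  4.3] tcp [0.4998 0.0949 0.1852] e [ 0.69  -1.549] j7 -2.06
t 22.65 Mz 0.289 e7 -0.242 az -0.1691 op 55.5 F [-5.1  1.2  5. ] tcp [0.4998 0.0949 0.1852] e [ 0.689 -1.549] j7 -2.06
t 22.70 Mz 0.280 e7 -0.243 az -0.1691 op 55.6 F [-4.6  1.9  4.7] tcp [0.4998 0.0949 0.1852] e [ 0.69  -1.549] j7 -2.06
t 22.75 Mz 0.266 e7 -0.243 az -0.1691 op 55.3 F [-5.1  1.4  4.5] tcp [0.4998 0.0949 0.1852] e [ 0.69  -1.549] j7 -2.06
t 22.80 Mz 0.299 e7 -0.243 az -0.1692 op 55.5 F [-5.7  1.8  4.4] tcp [0.4998 0.0949 0.1852] e [ 0.69  -1.549] j7 -2.06
```

```bash
python3 -m crank '[{"dx":0,"dy":0,"dz":0,"rx":0,"ry":0,"rz":0.003,"gripper":1}]' >/dev/null; python3 chk.py; python3 -c "
from h import *
for i in range(2): vision.read_camera('top'); st()"; python3 -m crank '[{"dx":0,"dy":0,"dz":0,"rx":0,"ry":0,"rz":0,"gripper":-1},{"dx":0,"dy":0,"dz":0,"rx":0,"ry":0,"rz":0,"gripper":-1},{"dx":0,"dy":0,"dz":0,"rx":0,"ry":0,"rz":0,"gripper":-1},{"dx":0,"dy":0,"dz":0,"rx":0,"ry":0,"rz":0,"gripper":-1},{"dx":0,"dy":0,"dz":-0.03,"rx":0,"ry":0,"rz":0,"gripper":-1}]';python3 -m crank '[{"dx":0,"dy":0,"dz":-0.04,"rx":0,"ry":0,"rz":-0.15,"gripper":-1},{"dx":0,"dy":0,"dz":-0.05,"rx":0,"ry":0,"rz":-0.3,"gripper":-1},{"dx":0,"dy":0,"dz":-0.05,"rx":0,"ry":0,"rz":-0.45,"gripper":-1},{"dx":0,"dy":0,"dz":-0.05,"rx":0,"ry":0,"rz":-0.6,"gripper":-1},{"dx":0,"dy":0,"dz":-0.05,"rx":0,"ry":0,"rz":-0.6,"gripper":-1}]'; python3 - <<'E'
from h import *
d=np.array([np.cos(AZ),np.sin(AZ),0])
X=.866*d-[0,0,.5]; Z=-.5*d-[0,0,.866]; g=R.from_matrix(np.c_[X,np.cross(Z,X),Z])
delta(np.r_[KN,.235]+.134*d,rot=g)
E
```

```text
t 22.90 Mz 0.324 e7 -0.273 az -0.1719 op 55.8 F [-5.   1.1  4.5] tcp [0.4998 0.0949 0.1852] e [ 0.616 -1.55 ] j7 -2.06
t 22.95 Mz 0.322 e7 -0.294 az -0.1722 op 55.5 F [-4.5  0.7  3.5] tcp [0.4998 0.0949 0.1852] e [ 0.626 -1.55 ] j7 -2.06
t 23.00 Mz 0.297 e7 -0.336 az -0.1720 op 55.8 F [-4.7  1.   4.3] tcp [0.4998 0.0949 0.1852] e [ 0.639 -1.553] j7 -2.06
t: 23.5
tcp_pos: [0.4981, 0.0941, 0.2124]
tcp_rot: [0.996, -0.086, -0.005, 0.001]
contact_force: [1.0, -0.3, 0.9]
opening: 0.992
gripper_force: 0.0
t: 24.0
tcp_pos: [0.5004, 0.0946, 0.2654]
tcp_rot: [0.977, 0.213, -0.002, -0.001]
contact_force: [0.5, -0.7, -0.4]
opening: 1.0
gripper_force: 0.0
d [ 0.1356 -0.0044  0.03  ] r [-0.0077 -0.5206 -0.018 ] j [-0.11  0.19 -0.19  1.8   0.04  1.16 -1.46] tcp [0.5004 0.0946 0.2654] t 24.0
```

Mean estimate for the ring is about 0.34 N m. Now a check that the needle has stayed put.

```bash
python3 -m crank '[{"dx":0.04,"dy":0,"dz":0,"rx":0,"ry":-0.13,"rz":-0.01,"gripper":-1},{"dx":0.08,"dy":0,"dz":0,"rx":0,"ry":-0.26,"rz":-0.018,"gripper":-1},{"dx":0.135,"dy":-0.004,"dz":0.03,"rx":-0.008,"ry":-0.52,"rz":-0.018,"gripper":-1},{"dx":0.135,"dy":-0.004,"dz":0.03,"rx":-0.008,"ry":-0.52,"rz":-0.018,"gripper":-1},{"dx":0.135,"dy":-0.004,"dz":0.03,"rx":-0.008,"ry":-0.52,"rz":-0.018,"gripper":-1}]' >/dev/null; python3 -m crank '[{"dx":0,"dy":0,"dz":0,"rx":0,"ry":0,"rz":0,"gripper":-1},{"dx":0,"dy":0,"dz":0,"rx":0,"ry":0,"rz":0,"gripper":-1},{"dx":0,"dy":0,"dz":0,"rx":0,"ry":0,"rz":0,"gripper":-1}]'; python3 - <<'E'
from h import *
ims=[dial(vision.read_camera("wrist")) for _ in range(4)]
im=np.mean(ims,0).astype(np.uint8); cv2.imwrite("pics/d6.png",im)
hsv=cv2.cvtColor(im,cv2.COLOR_BGR2HSV); g=cv2.cvtColor(im,cv2.COLOR_BGR2GRAY)
yy,xx=np.mgrid[:576,:576]
o=(hsv[...,1]>120)&(np.hypot(xx-298,yy-270)<40); hub=np.array([xx[o].mean(),yy[o].mean()]); print("hub",hub)
r=np.hypot(xx-hub[0],yy-hub[1]); wgt=np.clip(200-g.astype(float),0,140)*(g<150)
A=np.degrees(np.arctan2(hub[1]-yy,hub[0]-xx)); B=np.degrees(np.arctan2(yy-hub[1],xx-hub[0]))
for lo,hi in [(32,45),(45,60),(60,75)]:
    m=(r>lo)&(r<hi)&(xx>hub[0])&(yy>hub[1]); print("tail",lo,np.average(B[m],weights=wgt[m]+1e-9))
for lo,hi in [(35,60),(60,90),(90,120),(120,150),(150,170),(170,230),(225,235),(235,245),(240,255)]:
    m=(r>lo)&(r<hi)&(abs(A-52)<17); print("fwd",lo,hi,np.average(A[m],weights=wgt[m]+1e-9))
st()
E
```

```text
t: 24.8
tcp_pos: [0.6215, 0.1538, 0.2392]
tcp_rot: [0.943, 0.213, -0.249, 0.057]
contact_force: [0.7, -0.0, -0.9]
opening: 1.001
gripper_force: 0.0
hub [298.00229885 272.14559387]
tail 32 50.1540599431107
tail 45 51.00504456635363
tail 60 50.84353407377309
fwd 35 60 51.847864216974095
fwd 60 90 51.16173227816227
fwd 90 120 51.08858481392578
fwd 120 150 51.1132256724645
fwd 150 170 51.4120516261005
fwd 170 230 51.99869183780494
fwd 225 235 51.79567260641396
fwd 235 245 51.45137452975136
fwd 240 255 51.37726599426261
t 25.00 Mz 0.019 e7 -0.005 az 0.4453 op 87.9 F [-0.4 -0.4 -0.1] tcp [0.6213 0.154  0.238 ] e [0.116 2.327] j7 -1.52
```

```bash
python3 -c "
from plant import ctrl
print(ctrl.job_done())"
```

```text
the job is handed in; nothing more can be done
None
```

I handed the job in at 25 s: the needle is within about 0.016 rad of the set hand and did not move while I tightened the ring, the ring bit and is snug at about 0.34 N m by the wrist torque readings, and the robot is clear of everything.

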